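Stow the tooling cases in the cart bay and shut its gate

TASK

Stack the two loose steel tooling cases onto the case already standing in the cart's bay, the taller one first and the flat one on top, each squarely in line with the one below (latch at either end). Then push the bay's gate shut until it snaps home on its catch. Leave the bottom case where it stands and do not disturb the gauge finger, radius gauge or adjusting screw.

Things in the scene. Friction and masses are not known exactly. Their poses are not given: they have to be found in the camera images.
- base_case: closed sheet-steel tooling case, a plain box 110 (its x) x 62 (its y) x 40 (z) mm with a dark lid seam near the top, a small latch on its -x end and a flat grey panel on top. Origin: centre of its underside, z up. The bottom case, about 0.9 kg, standing on the 6 mm thick floor of the bay; it stays there.
- tall_case: closed sheet-steel tooling case, a plain box 110 (its x) x 62 (its y) x 48 (z) mm with a dark lid seam near the top, a small latch on its -x end and a flat grey panel on top. Origin: centre of its underside, z up. The taller of the two cases lying on the cart top, about 0.55 kg.
- flat_case: closed sheet-steel tooling case, a plain box 110 (its x) x 62 (its y) x 28 (z) mm with a dark lid seam near the top, a small latch on its -x end and a flat grey panel on top. Origin: centre of its underside, z up. The flatter of the two cases lying on the cart top, about 0.35 kg.
- bay: fixed aluminium bay, open above, floor 6 mm thick. Sheet sides 46 mm high with inner faces at x = -91, x = +101, y = +86 mm; 102 mm high, 10 mm square posts centred at x = -93 and +103, y = -85 and +86 mm; an 8 mm round rail over the +y side, 95 mm up. The gate closes its -y side. Origin: on the cart top near the middle of the floor, axes along the sides.
- gate (a joint): gate angle, rad: 0 = shut on its catch, grows to 1.25 swinging outward. Steel panel 6 mm thick, 4 to 154 mm from the hinge line, 10 to 102 mm above the cart. In the bay frame the hinge line is at x = -80, y = -85 mm; shut, it runs along +x; it opens towards -y and stays where left. A sprung roller at its free end must be overrun in the last 0.09 rad (about 6 N).
- gate_push (a point): point on the gate's outer face, 130 mm from the hinge line and 80 mm above the cart top; its x axis runs along the gate from the hinge to the free edge, its -y axis points outward (push along +y to close).
- gate_hinge (a point): point on the gate's upright hinge line, 100 mm above the cart top; its axes turn with the gate.
- die_stand: bystander, fixed: slotted aluminium stand 85 x 200 mm with four upright V-die sections of polished steel, about 105 mm high overall. Origin: centre of its underside.
- gauge_finger: bystander: green anodized back gauge finger, 100 x 26 x 30 mm, lying loose. Origin: centre of its underside.
- radius_gauge: bystander: flat brass radius gauge with two round ends, 103 x 40 x 5 mm, lying loose. Origin: underside, midway between the centres of its round ends.
- adjusting_screw: bystander: knurled steel adjusting screw standing on its 32 mm diameter head, 53 mm high. Origin: centre of its underside.
Things that resemble listed ones, but are neither listed nor needed, are in the scene too. Leave any orange look-alike of the flat_case alone. Leave any turquoise look-alike of the tall_case alone.

How it is judged:
On the way, in this order (a step that is already met when the one before it is completed fails the run):
1. the taller case stands squarely on the bottom case, let go (x of tall_case in the frame of base_case between -0.008 and 0.008 m and y of tall_case in the frame of base_case between -0.008 and 0.008 m and z of tall_case in the frame of base_case between 0.037 and 0.043 m and angle between the x axis of tall_case and the x axis of base_case, either way round below 0.1 rad and contact force between the fingers and tall_case below 0.3 N and linear speed of tall_case below 0.02 m/s), for 0.2 s.
2. the flat case lies squarely on the taller one, let go (x of tall_case in the frame of base_case between -0.008 and 0.008 m and y of tall_case in the frame of base_case between -0.008 and 0.008 m and z of tall_case in the frame of base_case between 0.037 and 0.043 m and angle between the x axis of tall_case and the x axis of base_case, either way round below 0.1 rad and x of flat_case in the frame of tall_case between -0.008 and 0.008 m and y of flat_case in the frame of tall_case between -0.008 and 0.008 m and z of flat_case in the frame of tall_case between 0.045 and 0.051 m and angle between the x axis of flat_case and the x axis of tall_case, either way round below 0.1 rad and contact force between the fingers and flat_case below 0.3 N and linear speed of flat_case below 0.02 m/s), for 0.2 s.
3. the gate is shut and seated on its catch (value of joint gate below 0.025 rad), for 0.2 s.
At the end, for the whole second after the job is handed in: Taller case on the bottom case and flat case on the taller, each within 8 mm along each side, 0.1 rad (either way round) and 3 mm in height of flat on the case below, let go and at rest; bottom case within 15 mm of its start; gate joint below 0.025 rad (all of step 2 and contact force between the fingers and tall_case below 0.3 N and linear speed of tall_case below 0.02 m/s and value of joint gate below 0.025 rad and distance of base_case from where it was at the start of the episode below 0.015 m); the robot touches nothing.
It fails at once if a bystander is moved more than 25 mm (distance of any of gauge_finger, radius_gauge, adjusting_screw from where it was at the start of the episode above 0.025 m).
It fails at once if the bottom case is moved more than 15 mm (distance of base_case from where it was at the start of the episode above 0.015 m).
It also fails if it takes over 72 s, if anything falls off the work surface, if the arm or the gripper's body presses on something with over 40 N, if the wrist force passes 120 N, or if a joint passes its speed limit or range.

ROBOT

A 6-joint arm with a two-finger parallel gripper is mounted at the origin on the work surface. World frame = base frame: x ahead of the robot, y to its left, z up, the work surface at z = 0. Lengths are in m, angles in rad, forces in N, time in s.
With the tool pointing down it reaches from about 0.375 to 0.9 m from the base axis. Payload 3.1 kg.
Tool frame: the origin (TCP) lies at the very end of the fingers, on their centre line; the grasp point (between the pads) lies 19 mm behind it; z points along the fingers, y is the line along which they close (so a half turn about z gives the same grasp; the last joint's range is limited). The gripper opens to 85 mm and grips with 20 to 120 N. Pads are 22 mm wide; open, the fingers measure 114 mm over their backs; the gripper's body (76 mm by 85 mm) begins 54 mm behind the grasp point. The pads swing forward as they close: fully open they stand 13 mm farther back than shut.
Start: joints at [-1.306, 0.527, 1.433, -0, 1.181, -0.178], TCP at [0.268, -0.565, 0.231] pointing down, gripper open.
Joint ranges: [-3.08, 3.08], [-0.75, 2.2], [0.22, 2.44], [-1.43, 4.57], [0, 2.65], [-2.85, 2.85]. Speed limits (rad/s): [2.79, 2.79, 3.14, 3.14, 3.14, 3.14].

INTERFACE

Orientations are given as a unit quaternion [x, y, z, w].
In Python, from station import manip, vision gives the robot as it stands.
- The arm moves only by the tool drive_tool, never from a script. Its argument "deltas" is a list that holds one entry, the list of rows, each a list of 4 numbers: the shift along the tool's x, y, z in mm, then the turn about the tool's z in rad. A call has 1 to 5 rows; each row is the pose to reach, as a shift and turn from the pose commanded when the call began, along the tool's axes at that moment; what a row does not reach only later rows make up. A row lasts 1/12 s, in which the tool goes at most 41.7 mm and 7.16 degrees, less where a joint would pass 70% of its speed; a pose out of reach is approached as far as the arm can. A call with a gripper value outside its range is refused whole. "jaw" is the finger opening in mm, from 0 to 85.4, set as the call begins (left out, the last holds). The fingers move at their own pace and stop on an object; "force" is the grip in N (left out, the last holds). Time passes only in rows, so rows that repeat a pose let the fingers close. It gives the time, the measured TCP pose, the force, the opening and the grip force at its end, in the units of the state.
- manip.sense(): the state, without advancing time (a new reading comes with each control period).
- vision.snapshot(name): name is "side" or "top"; returns the picture (420x560x3 uint8, red, green, blue); there is no depth.
- vision.camera_model(name): a dict with "camera_matrix" (3x3 intrinsics, pixels), "D" ([k1, k2, p1, p2, k3] as OpenCV has them; the pictures are not rectified), "rvec" (rotation vector, rad) and "tvec" (3), from world to camera coordinates, as OpenCV has them. Camera axes: x right, y down, z forward; pixel columns grow to the right and rows downward; lengths in m; the calibration is good to about 2 mm. A picture is of the moment at which its call begins. camera_model takes no time and is no camera call.
- manip.sign_off(): hands the job in; it is judged then, once.
The state is a dict: "t": time; "q": joint angles; "qd": joint speeds; "tau": joint torques, N m; "tcp_pos": TCP position; "tool_rot": TCP orientation; "force": force on the tool from outside, world axes, zero at the start; "ft_torque": the same for the moment, N m; "finger_gap": opening from 0.0 (shut) to 1.0 (fully open); "gripper_force": force on a finger pad.
Only numpy, scipy, OpenCV 4.12 (cv2) and the standard library are available. Lean on these libraries where they do the work, as an engineer would, in place of code of your own. Each camera call takes 0.05 s, during which the arm holds its last target. There are 200 camera calls.

## Working session

There is one attempt and no reset: what is moved stays moved. The work goes in short steps, Python scripts to look and compute and a tool call to move; the robot and the scene stay as the last step left them, time stands still between calls to the robot, and variables do not carry over. Pictures are saved under pics/ and viewed, at most 10 in all, crops included, and the job is handed in when it is done.

Besides the shell and the picture viewer there is one more tool, called after "Emit:" as a command line: name --argument value ..., lists and objects as JSON in quotes. drive_tool: Moves the arm, as the interface text tells. Its arguments: {"type":"object","properties":{"deltas":{"type":"array"},"jaw":{"type":"number"},"force":{"type":"number"}},"required":["deltas"]}

```bash
mkdir -p pics; ls; python3 - <<'E'
from station import manip, vision
import cv2
for n in("top","side"):
    cv2.imwrite(f"pics/{n}0.png",vision.snapshot(n)[:,:,::-1]); m=vision.camera_model(n)
    R=cv2.Rodrigues(m["rvec"])[0]; print(n,m["camera_matrix"],m["D"],(-R.T@m["tvec"].reshape(3)),R)
s=manip.sense();print(s["t"],s["tcp_pos"],s["tool_rot"])
E
```

```text
pics
top [[402.10199295   0.         279.97744211]
 [  0.         402.10199295 208.0412906 ]
 [  0.           0.           1.        ]] [-0.0152749  0.         0.         0.         0.       ] [ 0.46578611 -0.09615104  1.11430577] [[ 0.02197057 -0.99953225  0.02127387]
 [-0.99292276 -0.02429953 -0.11624945]
 [ 0.11671202 -0.01856925 -0.99299219]]
side [[416.28544144   0.         280.70263975]
 [  0.         416.28544144 205.55196944]
 [  0.           0.           1.        ]] [-0.11505533  0.          0.          0.          0.        ] [0.37622964 0.65584929 0.93918512] [[-0.96767932 -0.25214588 -0.00438165]
 [-0.18132958  0.70776716 -0.68277758]
 [ 0.17526074 -0.65991522 -0.73061315]]
0.1 [ 0.26764908 -0.56405461  0.23041284] [ 9.75591193e-01  2.19592321e-01 -4.53879998e-05 -1.01683547e-03]
```

View pics/top0.png

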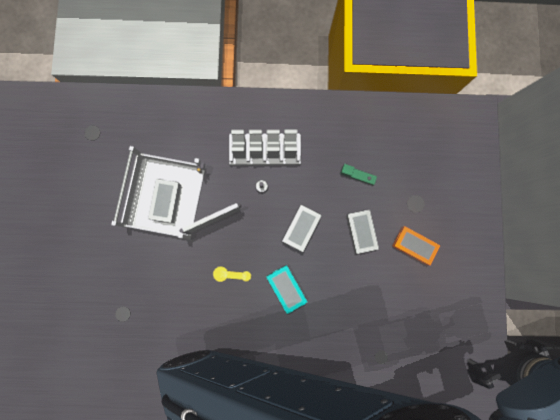

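View pics/side0.png

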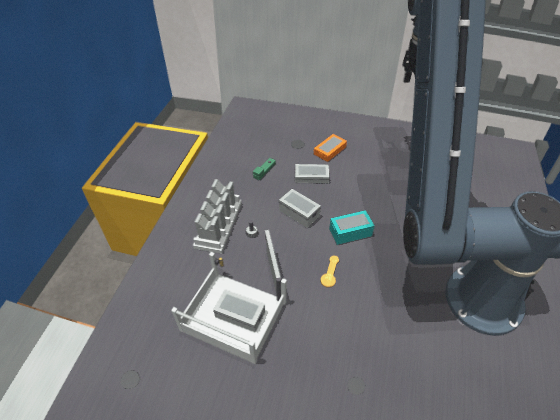

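```bash
cat > h.py <<'E'
import numpy as np, cv2
from station import manip, vision
def plane(n,uv,z):
    m=vision.camera_model(n); R=cv2.Rodrigues(m["rvec"])[0]; C=-R.T@m["tvec"].reshape(3)
    p=cv2.undistortPoints(np.float64(uv).reshape(-1,1,2),m["camera_matrix"],m["D"]).reshape(-1,2)
    d=np.c_[p,np.ones(len(p))]@R; z=np.asarray(z,float)
    return C+d*((z-C[2])/d[:,2])[:,None]
def proj(n,P):
    m=vision.camera_model(n)
    return cv2.projectPoints(np.float64(P).reshape(-1,1,3),m["rvec"],m["tvec"],m["camera_matrix"],m["D"])[0].reshape(-1,2)
E
python3 - <<'E'
from h import *
t=cv2.imread("pics/top0.png"); s=cv2.imread("pics/side0.png")
a=cv2.resize(t[140:320,105:445],None,fx=2.3,fy=2.3,interpolation=cv2.INTER_CUBIC)[:,:800]
cv2.imwrite("pics/crop_t.png",a)
b=cv2.resize(s[125:365,170:390],None,fx=2.5,fy=2.5,interpolation=cv2.INTER_CUBIC)
cv2.imwrite("pics/crop_s.png",b)
g=cv2.cvtColor(t,cv2.COLOR_BGR2GRAY)
print(g[229,280:325]);print(g[231,345:382]);print(g[200,145:185])
E
```

```text
[103 102 101 102 102 101  95 111 191 234 235 233 223 191 170 170 169 170
 170 170 171 173 173 171 171 171 172 173 172 189 219 228 230 221 155  85
  91  99 102  99 101 102 101 101 101]
[ 98  99  98  95  82  74 118 193 224 223 203 172 160 161 162 159 159 161
 163 162 160 159 161 161 160 178 206 216 214 170 116 100 102 102 102 103
 104]
[235 235 235 235 236 232 227 227 229 227 208 171 167 169 168 169 171 172
 172 173 171 171 172 174 173 190 221 234 234 203 108  81  85 110 167 221
 236 235 235 235]
```

View pics/crop_t.png

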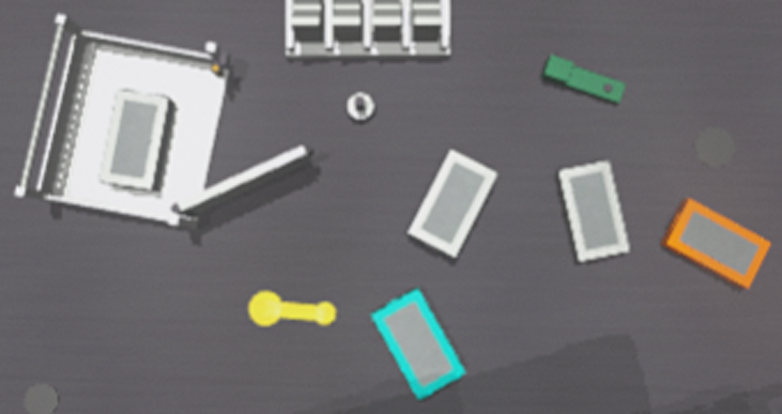

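View pics/crop_s.png

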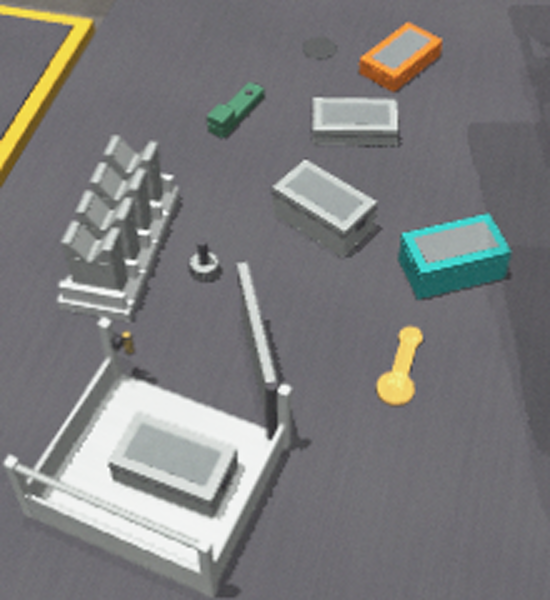

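```bash
cat >> h.py <<'E'
def panel(n,im,seed,z,win=40):
    """panel centre & yaw by grey mask around the seed pixel, rays onto plane z"""
    g=cv2.cvtColor(im,cv2.COLOR_BGR2GRAY); u,v=map(int,seed)
    ref=np.median(g[v-2:v+3,u-2:u+3]); m=(abs(g.astype(int)-ref)<18).astype(np.uint8)
    k=np.zeros_like(m); k[max(v-win,0):v+win,max(u-win,0):u+win]=1
    l=cv2.connectedComponents(cv2.morphologyEx(m*k,cv2.MORPH_OPEN,np.ones((3,3),np.uint8)),connectivity=4)[1]
    c=l==l[v,u]; ys,xs=np.nonzero(c)
    P=plane(n,np.c_[xs,ys],np.full(len(xs),z))[:,:2]
    r=cv2.minAreaRect((P*1000).astype(np.float32)); w=np.linalg.eigh(np.cov(P.T)); a=w[1][:,1]
    return P.mean(0).round(4), round(np.arctan2(a[1],a[0])%np.pi,3), np.sqrt(12*w[0]).round(4), (np.round(r[0],1),np.round(r[1],1)), len(xs)
E
python3 - <<'E'
from h import *
t=cv2.imread("pics/top0.png"); s=cv2.imread("pics/side0.png")
for nm,z,a,b in(("tall",.048,(302,229),(300,205)),("flat",.028,(363,231),(312,171)),("base",.046,(164,200),(239,306))):
    print(nm,panel("top",t,a,z)); print("   side",panel("side",s,b,z))
    P=panel("top",t,a,z)[0]; print("   top centre in side px at z",proj("side",[[*P,z]]))
# outer outlines
g=cv2.cvtColor(t,cv2.COLOR_BGR2GRAY)
for nm,z,a in(("tall",.048,(302,229)),("flat",.028,(363,231))):
    l=cv2.connectedComponents((g>145).astype(np.uint8))[1]; ys,xs=np.nonzero(l==l[a[1],a[0]])
    r=cv2.minAreaRect((plane("top",np.c_[xs,ys],np.full(len(xs),z))[:,:2]*1000).astype(np.float32)); print(nm,"outline",r)
E
```

```text
tall (array([ 0.5395, -0.1748]), np.float64(2.685), array([0.0373, 0.0852]), (array([ 539.3, -174.6]), array([38.1, 84.8])), 448)
   side (array([ 0.5402, -0.1759]), np.float64(2.653), array([0.0391, 0.0852]), (array([ 540.4, -176.1]), array([41.1, 87.2])), 278)
   top centre in side px at z [[299.46538894 202.49101863]]
flat (array([ 0.5356, -0.3432]), np.float64(0.221), array([0.038, 0.085]), (array([ 535.8, -343.3]), array([84.9, 38.4])), 437)
   side (array([ 0.5367, -0.3459]), np.float64(0.179), array([0.041 , 0.0861]), (array([ 536.2, -346.1]), array([85.2, 38.9])), 224)
   top centre in side px at z [[311.94238481 170.571041  ]]
base (array([0.6054, 0.1974]), np.float64(3.019), array([0.0375, 0.0853]), (array([605.4, 197.5]), array([37.6, 85.2])), 447)
   side (array([0.6054, 0.1962]), np.float64(3.015), array([0.0388, 0.0867]), (array([605.3, 195.7]), array([40. , 87.1])), 510)
   top centre in side px at z [[238.28107868 306.70291044]]
tall outline ((540.1326904296875, -174.31935119628906), (62.8426513671875, 110.32621765136719), 64.23247528076172)
flat outline ((536.12109375, -343.0888671875), (110.78617858886719, 62.87686538696289), 13.015031814575195)
```

Case candidates in the top picture: (302,229) white-rimmed, (363,231) white-rimmed, (417,246) orange, (287,289) turquoise, and (164,200) in the bay.
- **Side view:** the grey case at (300,205) is clearly tall-walled, and the one at (312,171) is flat.
- **Choice:** tall = (302,229), flat = (363,231), base = (164,200). The outlines measure 110x62 mm, which fits.
- **Gate:** it runs from (182,234) to (238,208).

Emit:
drive_tool --deltas '[[[34,-19,6,0.12],[68,-38,12,0.24],[102,-58,18,0.36],[136,-77,24,0.48],[170,-97,30,0.6]]]' --jaw 85.4

```text
t: 0.52
tcp_pos: [0.3802, -0.4028, 0.2008]
tool_rot: [0.997, -0.081, -0.0, -0.0]
force: [-0.2, -0.5, -0.4]
finger_gap: 1.002
gripper_force: 0.0
```

```bash
cat >> h.py <<'E'
def rel(gx,gy,gz,yaw):
    """shift and turn in the tool's axes to a world TCP goal (tool down), yaw of tool x mod pi"""
    s=manip.sense(); x,y,z,w=s["tool_rot"]; psi=np.arctan2(2*(x*y+z*w),1-2*(y*y+z*z)); p=s["tcp_pos"]
    c,n=np.cos(psi),np.sin(psi); dX,dY=gx-p[0],gy-p[1]
    turn=-((yaw-psi+np.pi/2)%np.pi-np.pi/2)
    print("t",round(s["t"],2),"tcp",np.round(p*1000,1),"psi",round(psi,3),"F",np.round(s["force"],1),"gap",round(s["finger_gap"]*85.4,1),"gf",s["gripper_force"],"qd",np.abs(s["qd"]).max().round(3))
    print("rel mm",np.round([1000*(dX*c+dY*n),1000*(dX*n-dY*c),1000*(p[2]-gz)],1),"turn",round(turn,3))
E
python3 -c "
from h import *
rel(.5395,-.1748,.12,-.457)"
```

```text
t 0.52 tcp [ 380.2 -402.8  200.8] psi -0.163 F [-0.2 -0.5 -0.4] gap 85.6 gf 0.0 qd 2.178
rel mm [ 120.2 -250.8   80.8] turn 0.294
```

Emit:
drive_tool --deltas '[[[17,-35,11,0.1],[34,-70,22,0.2],[51,-105,33,0.3],[68,-140,44,0.3],[85,-175,55,0.3]]]'

```text
t: 0.93
tcp_pos: [0.4915, -0.243, 0.1456]
tool_rot: [0.974, -0.226, -0.0, -0.0]
force: [0.6, -1.0, 0.4]
finger_gap: 1.0
gripper_force: 0.0
```

```bash
python3 -c "
from h import *
rel(.5395,-.1748,.10,-.457)"
```

```text
t 0.93 tcp [ 491.5 -243.   145.6] psi -0.457 F [ 0.6 -1.   0.4] gap 85.4 gf 0.0 qd 0.869
rel mm [ 13.  -82.4  45.6] turn 0.0
```

Emit:
drive_tool --deltas '[[[6,-40,10,0],[13,-80,20,0],[13,-82,46,0],[13,-82,46,0],[13,-82,46,0]]]'

```text
t: 1.35
tcp_pos: [0.5375, -0.1759, 0.099]
tool_rot: [0.974, -0.225, -0.002, -0.0]
force: [-0.0, -0.2, -0.3]
finger_gap: 1.001
gripper_force: 0.0
```

```bash
python3 -c "
from h import *
rel(.5395,-.1748,.014,-.457)
cv2.imwrite('pics/top1.png',vision.snapshot('top')[:,:,::-1][140:320,180:420].repeat(3,0).repeat(3,1))"
```

```text
t 1.35 tcp [ 537.5 -175.9   99. ] psi -0.455 F [-0.  -0.2 -0.3] gap 85.5 gf 0.0 qd 0.038
rel mm [ 1.4 -1.9 85. ] turn 0.002
```

Emit:
drive_tool --deltas '[[[1.5,-2,30,0],[1.5,-2,60,0],[1.5,-2,80,0],[1.5,-2,85,0],[1.5,-2,85,0]]]'

```text
t: 1.82
tcp_pos: [0.54, -0.1771, 0.0151]
tool_rot: [0.974, -0.227, -0.001, -0.0]
force: [0.1, -0.7, 0.3]
finger_gap: 0.998
gripper_force: 0.0
```

Emit:
drive_tool --deltas '[[[0,0,0,0],[0,0,0,0],[0,0,0,0],[0,0,0,0],[0,0,0,0]]]' --jaw 50 --force 50

```text
t: 2.23
tcp_pos: [0.5422, -0.1769, 0.0175]
tool_rot: [0.974, -0.226, 0.002, 0.001]
force: [-1.3, -2.4, 6.5]
finger_gap: 0.715
gripper_force: 58.2
```

```bash
python3 -c "
from h import *
rel(.5395,-.1748,.2,-.457)"
```

```text
t 2.23 tcp [ 542.2 -176.9   17.5] psi -0.457 F [-1.3 -2.4  6.5] gap 61.1 gf 58.22957217693329 qd 0.002
rel mm [  -3.3   -0.7 -182.5] turn 0.0
```

Emit:
drive_tool --deltas '[[[0,0,-20,0],[0,0,-55,0],[0,0,-90,0],[0,0,-120,0],[-8,-27,-135,0]]]'

```text
t: 2.65
tcp_pos: [0.548, -0.1531, 0.1545]
tool_rot: [0.974, -0.228, 0.005, 0.002]
force: [1.9, 0.0, -5.5]
finger_gap: 0.714
gripper_force: 57.7
```

Emit:
drive_tool --deltas '[[[-10,-34,0,-0.06],[-20,-68,0,-0.12],[-30,-102,0,-0.18],[-40,-136,0,-0.24],[-50,-168,0,-0.3]]]'

```text
t: 3.07
tcp_pos: [0.5738, 0.0269, 0.1502]
tool_rot: [0.997, -0.076, -0.001, -0.0]
force: [0.7, -0.1, -5.6]
finger_gap: 0.711
gripper_force: 57.7
```

```bash
python3 -c "
from h import *
c,s=np.cos(-.124),np.sin(-.124)
rel(.6054+.003*c,.1968+.003*s,.150,-.124)"
```

```text
t 3.07 tcp [573.8  26.9 150.2] psi -0.153 F [ 0.7 -0.1 -5.6] gap 60.7 gf 57.67135798931122 qd 0.713
rel mm [   8.3 -172.8    0.2] turn -0.029
```

Emit:
drive_tool --deltas '[[[2,-35,0,-0.03],[4,-70,0,-0.03],[6,-105,0,-0.03],[8,-140,0,-0.03],[8,-172,0,-0.03]]]'

```text
t: 3.48
tcp_pos: [0.6089, 0.1956, 0.1499]
tool_rot: [0.998, -0.063, -0.001, 0.0]
force: [0.1, -0.6, -5.5]
finger_gap: 0.714
gripper_force: 57.7
```

Emit:
drive_tool --deltas '[[[0,0,0,0],[0,0,0,0],[0,0,0,0]]]'

```text
t: 3.73
tcp_pos: [0.6081, 0.1933, 0.1496]
tool_rot: [0.998, -0.063, -0.001, 0.001]
force: [-0.6, -0.1, -5.4]
finger_gap: 0.717
gripper_force: 57.9
```

```bash
python3 -c "
from h import *
c,s=np.cos(-.124),np.sin(-.124)
rel(.6054+.003*c,.1968+.003*s,.110,-.124)
S=vision.snapshot('side')[:,:,::-1]; T=vision.snapshot('top')[:,:,::-1]
cv2.imwrite('pics/m1s.png',S);cv2.imwrite('pics/m1t.png',T)
f=lambda I,u,v:cv2.resize(I[v-80:v+80,u-80:u+80],(400,400),interpolation=cv2.INTER_CUBIC)
cv2.imwrite('pics/m1.png',np.hstack([f(S,240,290),f(T,165,200)]))"
```

```text
t 3.73 tcp [608.1 193.3 149.6] psi -0.125 F [-0.6 -0.1 -5.4] gap 61.3 gf 57.861637473106384 qd 0.03
rel mm [-0.1 -3.1 39.6] turn -0.001
```

View pics/m1.png

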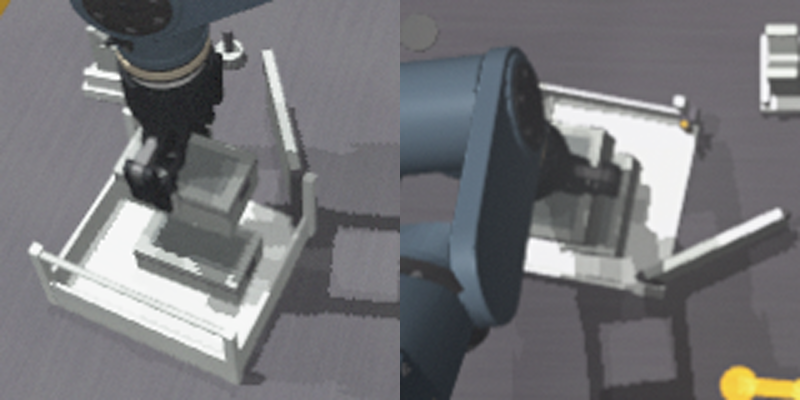

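Left of the picture is the side view: the held tall case is at about (215,175) and sits over the base case at about (195,245). The right half is the top view, where the arm blocks most of the case but the bay's sides are clear. I'm lowering it now.

Emit:
drive_tool --deltas '[[[0,-3,25,0],[0,-3,50,0],[0,-3,70,0],[0,-3,78,0],[0,-3,80,0]]]'

```text
t: 4.25
tcp_pos: [0.6083, 0.1949, 0.0683]
tool_rot: [0.998, -0.064, -0.002, 0.001]
force: [-0.0, 0.3, -5.9]
finger_gap: 0.714
gripper_force: 57.7
```

Emit:
drive_tool --deltas '[[[0,0,2,0],[0,0,4,0],[0,0,5,0],[0,0,5,0]]]'

```text
t: 4.58
tcp_pos: [0.6106, 0.1964, 0.0664]
tool_rot: [0.998, -0.063, 0.001, -0.0]
force: [0.2, 0.1, -5.0]
finger_gap: 0.713
gripper_force: 57.7
```

```bash
python3 -c "
from h import *
c,s=np.cos(-.124),np.sin(-.124)
rel(.6054+.003*c,.1968+.003*s,.0635,-.124)
S=vision.snapshot('side')[:,:,::-1]; 
cv2.imwrite('pics/m2.png',cv2.resize(S[210:370,150:330],(720,600)[:2],interpolation=cv2.INTER_CUBIC))"
```

```text
t 4.58 tcp [610.6 196.4  66.4] psi -0.126 F [ 0.2  0.1 -5. ] gap 60.9 gf 57.704781889915466 qd 0.004
rel mm [-2.2  0.3  2.9] turn -0.002
```

View pics/m2.png

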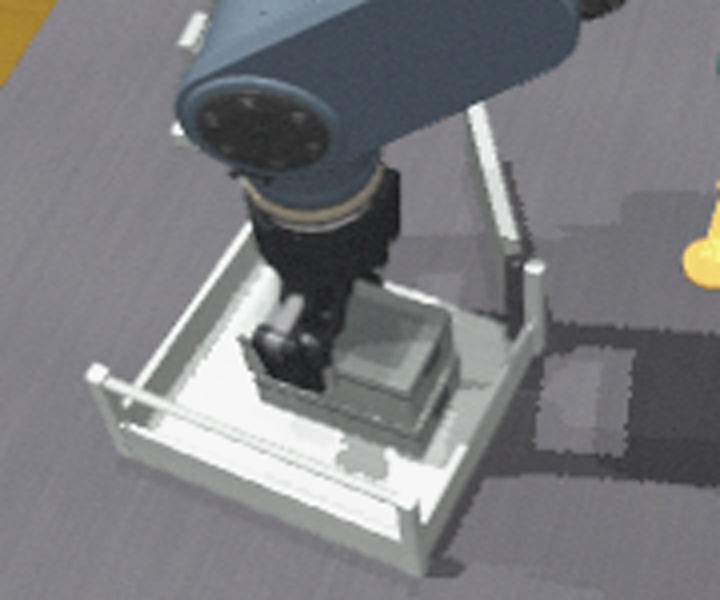

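The side view shows the tall case just above the base, edges lined up at about (430,400), with a thin gap still visible. The force reading still carries the full weight.

Emit:
drive_tool --deltas '[[[-1,0,1,0],[-1,0,2,0],[-1,0,3,0],[-1,0,3,0],[-1,0,3,0]]]'

```text
t: 5.05
tcp_pos: [0.6088, 0.1968, 0.0635]
tool_rot: [0.998, -0.063, 0.0, -0.0]
force: [-3.2, 0.8, 5.0]
finger_gap: 0.716
gripper_force: 59.0
```

```bash
python3 -c "
from h import *
c,s=np.cos(-.124),np.sin(-.124)
rel(.6054+.003*c,.1968+.003*s,.0635,-.124)"
```

```text
t 5.05 tcp [608.8 196.8  63.5] psi -0.126 F [-3.2  0.8  5. ] gap 61.1 gf 59.027865529060364 qd 0.002
rel mm [-0.4  0.4  0. ] turn -0.002
```

Emit:
drive_tool --deltas '[[[0,0,0,0],[0,0,0,0],[0,0,0,0],[0,0,0,0],[0,0,0,0]]]' --jaw 85.4

```text
t: 5.47
tcp_pos: [0.6092, 0.1965, 0.0623]
tool_rot: [0.998, -0.063, 0.0, -0.0]
force: [-0.4, 0.2, 0.6]
finger_gap: 1.001
gripper_force: 0.0
```

Emit:
drive_tool --deltas '[[[0,0,-20,0],[0,0,-50,0],[0,0,-85,0],[0,0,-110,0],[0,30,-120,-0.05]]]'

```text
t: 5.88
tcp_pos: [0.6084, 0.171, 0.1871]
tool_rot: [0.999, -0.036, 0.005, -0.002]
force: [1.1, -0.3, -0.4]
finger_gap: 0.998
gripper_force: 0.0
```

Emit:
drive_tool --deltas '[[[-5,38,0,-0.07],[-10,76,0,-0.14],[-15,114,0,-0.21],[-20,152,0,-0.28],[-25,190,0,-0.28]]]'

```text
t: 6.3
tcp_pos: [0.5652, -0.0223, 0.1825]
tool_rot: [0.995, 0.103, 0.0, 0.0]
force: [0.6, -0.5, -0.2]
finger_gap: 1.001
gripper_force: 0.0
```

```bash
python3 -c "
from h import *
rel(.5356,-.344,.12,.215)
S=vision.snapshot('side')[:,:,::-1]; T=vision.snapshot('top')[:,:,::-1]
cv2.imwrite('pics/m3s.png',S);cv2.imwrite('pics/m3t.png',T)
for n,I in(('side',S),('top',T)):
    p=proj(n,[[.6054,.1968,.094]])[0];print(n,p,panel(n,I,p,.094))"
```

```text
t 6.3 tcp [565.2 -22.3 182.5] psi 0.207 F [ 0.6 -0.5 -0.2] gap 85.5 gf 0.0 qd 0.828
rel mm [-94.9 308.8  62.5] turn -0.008
side [236.66759416 296.20126127] (array([0.6061, 0.1969]), np.float64(3.017), array([0.0387, 0.086 ]), (array([607. , 196.7]), array([39.5, 86.2])), 536)
top [157.85236093 197.40149749] (array([0.6065, 0.1981]), np.float64(3.02), array([0.0377, 0.0855]), (array([606.8, 197.9]), array([37.8, 85.6])), 492)
```

Emit:
drive_tool --deltas '[[[-11,38,2,0],[-22,76,4,0],[-33,114,6,0],[-44,152,8,0],[-55,190,12,0]]]'

```text
t: 6.82
tcp_pos: [0.5506, -0.2191, 0.1707]
tool_rot: [0.995, 0.102, 0.001, 0.0]
force: [0.9, 0.3, 1.0]
finger_gap: 1.003
gripper_force: 0.0
```

Emit:
drive_tool --deltas '[[[-11,36,10,0],[-22,72,20,0],[-33,104,30,0],[-38,117,52,0],[-38,117,80,0]]]'

```text
t: 7.23
tcp_pos: [0.5385, -0.3459, 0.0916]
tool_rot: [0.995, 0.1, 0.003, 0.003]
force: [0.6, -0.5, 0.7]
finger_gap: 0.999
gripper_force: 0.0
```

Emit:
drive_tool --deltas '[[[0,0,0,0],[0,0,0,0]]]'

```text
t: 7.4
tcp_pos: [0.5358, -0.3387, 0.0887]
tool_rot: [0.995, 0.102, -0.002, -0.002]
force: [0.2, 1.1, 0.3]
finger_gap: 0.999
gripper_force: 0.0
```

```bash
python3 -c "
from h import *
rel(.536,-.344,.002,.22)"
```

```text
t 7.4 tcp [ 535.8 -338.7   88.7] psi 0.204 F [0.2 1.1 0.3] gap 85.3 gf 0.0 qd 0.049
rel mm [-0.9  5.2 86.7] turn -0.016
```

Emit:
drive_tool --deltas '[[[-1,5,30,-0.015],[-1,5,55,-0.015],[-1,5,72,-0.015],[-1,5,80,-0.015],[-1,5,83,-0.015]]]'

```text
t: 7.82
tcp_pos: [0.5373, -0.3443, 0.0075]
tool_rot: [0.994, 0.11, -0.0, -0.0]
force: [0.1, 0.7, 0.0]
finger_gap: 0.998
gripper_force: 0.0
```

Emit:
drive_tool --deltas '[[[0,0,2,0],[0,0,4,0],[0,0,4,0]]]' --jaw 72

```text
t: 8.07
tcp_pos: [0.5376, -0.3456, 0.0046]
tool_rot: [0.994, 0.109, 0.001, 0.001]
force: [0.6, 0.2, 0.5]
finger_gap: 0.842
gripper_force: 0.0
```

```bash
python3 -c "
from h import *
rel(.536,-.344,.002,.22)
S=vision.snapshot('side')[:,:,::-1]
cv2.imwrite('pics/m4.png',cv2.resize(S[120:220,250:390],(700,500),interpolation=cv2.INTER_CUBIC))"
```

```text
t 8.07 tcp [ 537.6 -345.6    4.6] psi 0.219 F [0.6 0.2 0.5] gap 71.9 gf 0.0 qd 0.005
rel mm [-1.2 -1.9  2.6] turn -0.001
```

View pics/m4.png

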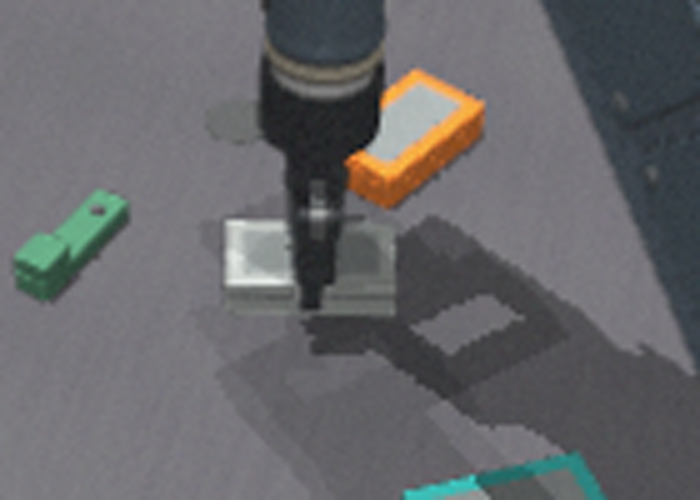

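The near finger is centred on the flat case at about (312,290), and its tip is close to the table. The orange look-alike at (415,140) is clear of the gripper. I'm gripping now.

Emit:
drive_tool --deltas '[[[0,0,0,0],[0,0,0,0],[0,0,0,0],[0,0,0,0],[0,0,0,0]]]' --jaw 50 --force 40

```text
t: 8.53
tcp_pos: [0.5373, -0.3458, 0.0047]
tool_rot: [0.994, 0.109, 0.001, 0.001]
force: [0.4, 0.7, 6.2]
finger_gap: 0.715
gripper_force: 46.2
```

```bash
python3 -c "
from h import *
rel(.536,-.344,.2,.22)"
```

```text
t 8.53 tcp [ 537.3 -345.8    4.7] psi 0.219 F [0.4 0.7 6.2] gap 61.0 gf 46.16373360157013 qd 0.002
rel mm [  -0.9   -2.  -195.3] turn -0.001
```

Emit:
drive_tool --deltas '[[[0,0,-20,0],[0,0,-55,0],[0,0,-90,0],[0,0,-125,0],[0,-25,-150,0]]]'

```text
t: 8.95
tcp_pos: [0.5338, -0.3265, 0.1566]
tool_rot: [0.994, 0.108, 0.003, 0.004]
force: [1.9, -0.8, -1.6]
finger_gap: 0.718
gripper_force: 45.2
```

```bash
python3 -c "
from h import *
rel(.6073,.1974,.155,-.124)"
```

```text
t 8.95 tcp [ 533.8 -326.5  156.6] psi 0.216 F [ 1.9 -0.8 -1.6] gap 61.3 gf 45.1614636182785 qd 0.648
rel mm [ 184.  -496.     1.6] turn 0.34
```

Emit:
drive_tool --deltas '[[[13,-36,0,0.07],[26,-72,0,0.14],[39,-108,0,0.21],[52,-144,0,0.28],[65,-180,0,0.34]]]'

```text
t: 9.37
tcp_pos: [0.555, -0.1293, 0.153]
tool_rot: [0.998, -0.063, -0.0, -0.0]
force: [0.9, -0.5, -2.5]
finger_gap: 0.715
gripper_force: 45.2
```

```bash
python3 -c "
from h import *
rel(.6073,.1974,.155,-.124)"
```

```text
t 9.37 tcp [ 555.  -129.3  153. ] psi -0.125 F [ 0.9 -0.5 -2.5] gap 61.0 gf 45.15284299850464 qd 1.467
rel mm [  11.  -330.7   -2. ] turn -0.001
```

Emit:
drive_tool --deltas '[[[1,-38,0,0],[3,-76,0,0],[5,-114,0,0],[7,-152,0,0],[8,-185,0,0]]]'

```text
t: 9.78
tcp_pos: [0.5856, 0.0541, 0.1529]
tool_rot: [0.998, -0.06, -0.0, -0.0]
force: [1.4, -0.6, -2.8]
finger_gap: 0.712
gripper_force: 45.2
```

Emit:
drive_tool --deltas '[[[1,-37,0,0],[2,-74,0,0],[3,-110,0,0],[3,-140,0,0],[3,-140,0,0]]]'

```text
t: 10.2
tcp_pos: [0.6057, 0.1962, 0.1529]
tool_rot: [0.998, -0.058, 0.0, -0.002]
force: [1.2, -0.6, -2.6]
finger_gap: 0.711
gripper_force: 45.2
```

```bash
python3 -c "
from h import *
rel(.6073,.1974,.11,-.124)"
```

```text
t 10.2 tcp [605.7 196.2 152.9] psi -0.116 F [ 1.2 -0.6 -2.6] gap 60.8 gf 45.20915687084198 qd 0.078
rel mm [ 1.4 -1.4 42.9] turn 0.008
```

Emit:
drive_tool --deltas '[[[1,-1,20,0.005],[1,-1,38,0.005],[1,-1,46,0.005],[1,-1,48,0.005],[1,-1,48,0.005]]]'

```text
t: 10.62
tcp_pos: [0.6064, 0.1905, 0.1044]
tool_rot: [0.998, -0.063, -0.001, 0.0]
force: [0.3, 0.1, -3.6]
finger_gap: 0.718
gripper_force: 45.1
```

```bash
python3 -c "
from h import *
rel(.6073,.1974,.0987,-.124)"
```

```text
t 10.62 tcp [606.4 190.5 104.4] psi -0.127 F [ 0.3  0.1 -3.6] gap 61.3 gf 45.13131022453308 qd 0.026
rel mm [ 0.  -7.   5.7] turn -0.003
```

Emit:
drive_tool --deltas '[[[0,0,0,0],[0,0,0,0],[0,0,0,0]]]'

```text
t: 10.87
tcp_pos: [0.6079, 0.1909, 0.1065]
tool_rot: [0.998, -0.063, 0.001, -0.0]
force: [-0.0, -0.2, -2.6]
finger_gap: 0.718
gripper_force: 45.1
```

```bash
python3 -c "
from h import *
rel(.6073,.1974,.0987,-.124)
S=vision.snapshot('side')[:,:,::-1]
cv2.imwrite('pics/m5.png',cv2.resize(S[210:370,150:330],(720,600),interpolation=cv2.INTER_CUBIC))"
```

```text
t 10.87 tcp [607.9 190.9 106.5] psi -0.127 F [-0.  -0.2 -2.6] gap 61.3 gf 45.132611989974976 qd 0.003
rel mm [-1.4 -6.4  7.8] turn -0.003
```

View pics/m5.png

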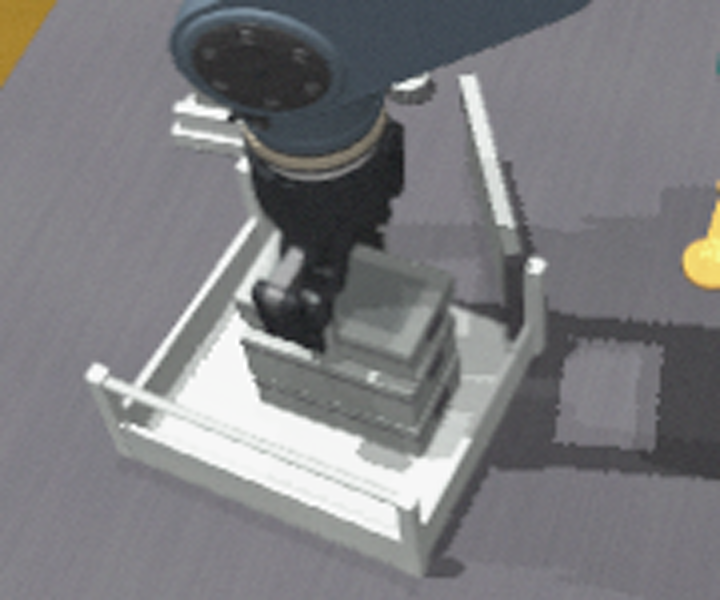

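The side view shows a strip of the tall case's rim along (250-420, 340-385), so the flat case sits about 6 mm too far to -y. That agrees with the measured y. I'm correcting it before lowering.

Emit:
drive_tool --deltas '[[[-1,-3,0,0],[-1,-6.5,0,0],[-1,-6.5,2,0],[-1,-6.5,4,0],[-1,-6.5,4,0]]]'

```text
t: 11.33
tcp_pos: [0.6064, 0.1977, 0.1008]
tool_rot: [0.998, -0.063, -0.001, 0.0]
force: [0.7, 0.6, -2.2]
finger_gap: 0.715
gripper_force: 45.2
```

Emit:
drive_tool --deltas '[[[0,0,0,0],[0,0,0,0],[0,0,0,0]]]'

```text
t: 11.58
tcp_pos: [0.6069, 0.1976, 0.1013]
tool_rot: [0.998, -0.063, 0.0, 0.0]
force: [0.0, 0.6, -3.0]
finger_gap: 0.716
gripper_force: 45.2
```

```bash
python3 -c "
from h import *
rel(.6073,.1974,.0987,-.124)"
```

```text
t 11.58 tcp [606.9 197.6 101.3] psi -0.126 F [ 0.   0.6 -3. ] gap 61.1 gf 45.195069909095764 qd 0.001
rel mm [0.4 0.1 2.6] turn -0.002
```

Emit:
drive_tool --deltas '[[[0,0,1,0],[0,0,2,0],[0,0,3,0],[0,0,3,0],[0,0,3,0]]]'

```text
t: 12.0
tcp_pos: [0.6069, 0.1976, 0.0987]
tool_rot: [0.998, -0.063, 0.0, 0.0]
force: [-0.6, -0.3, 0.5]
finger_gap: 0.718
gripper_force: 45.5
```

Emit:
drive_tool --deltas '[[[0,0,0,0],[0,0,0,0],[0,0,0,0],[0,0,0,0],[0,0,0,0]]]' --jaw 85.4

```text
t: 12.42
tcp_pos: [0.607, 0.1977, 0.0984]
tool_rot: [0.998, -0.063, 0.0, -0.0]
force: [0.8, -0.5, -0.1]
finger_gap: 1.0
gripper_force: 0.0
```

Emit:
drive_tool --deltas '[[[0,0,-15,0],[0,0,-45,0],[0,0,-80,0],[0,0,-100,0],[0,30,-100,0]]]'

```text
t: 12.83
tcp_pos: [0.6073, 0.1722, 0.2043]
tool_rot: [0.998, -0.061, 0.007, -0.002]
force: [1.1, 0.1, -0.3]
finger_gap: 0.999
gripper_force: 0.0
```

Emit:
drive_tool --deltas '[[[-6,38,0,0],[-12,76,0,0],[-18,114,0,0],[-30,152,0,0],[-42,190,0,0]]]' --jaw 0

```text
t: 13.25
tcp_pos: [0.537, -0.0168, 0.1986]
tool_rot: [0.998, -0.063, 0.0, 0.0]
force: [0.6, -1.0, 0.1]
finger_gap: 0.298
gripper_force: 0.0
```

```bash
python3 -c "
from h import *
rel(.5,-.1,.15,-.124)
S=vision.snapshot('side')[:,:,::-1]; T=vision.snapshot('top')[:,:,::-1]
for n,I in(('side',S),('top',T)):
    p=proj(n,[[.6063,.1975,.122]])[0];print(n,p,panel(n,I,p,.122))
t=cv2.imread('pics/top0.png')
f=lambda I:cv2.resize(I[135:250,100:255],None,fx=5,fy=5,interpolation=cv2.INTER_CUBIC)
cv2.imwrite('pics/m6.png',f(T))
px=[(185,235),(199,161),(132,150),(115,222)]
W=plane('top',px,[.102]*4)[:,:2]*1000; B=np.array([(-93,-85),(103,-85),(103,86),(-93,86)],float)
M,_=cv2.estimateAffinePartial2D(B,W); print(W.round(),M.round(3),(cv2.transform(B[None],M)[0]-W).round(1))
"
```

```text
t 13.25 tcp [537.  -16.8 198.6] psi -0.126 F [ 0.6 -1.   0.1] gap 25.4 gf 0.0 qd 0.88
rel mm [-26.3  87.1  48.6] turn -0.002
side [235.15041078 289.99496302] (array([0.6059, 0.1976]), np.float64(3.005), array([0.0389, 0.0867]), (array([606.5, 197.3]), array([39.1, 86.9])), 560)
top [154.43221245 195.42779178] (array([0.6062, 0.1989]), np.float64(3.019), array([0.038 , 0.0858]), (array([606.5, 198.9]), array([37.9, 85.4])), 525)
[[511. 121.]
 [701.  95.]
 [725. 268.]
 [539. 298.]] [[ 9.69000e-01  1.34000e-01  6.12556e+02]
 [-1.34000e-01  9.69000e-01  1.91250e+02]] [[ -0.   -0. ]
 [ -0.    0. ]
 [ -1.3  -6.9]
 [ -5.4 -11. ]]
```

View pics/m6.png

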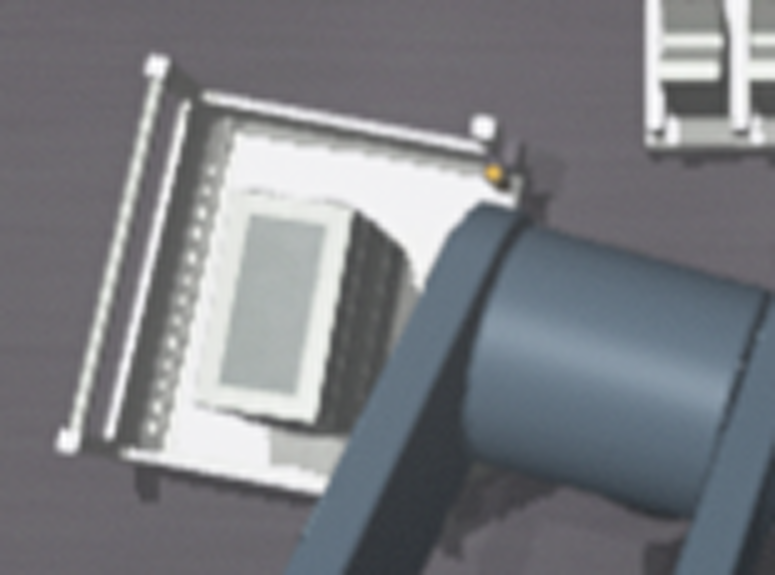

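The picture shows the flat case squarely on top at about (272,305). The post tops are at crop pixels (155,66), (483,128) and (68,441). Next I'm fitting the bay pose and the gate.

```bash
python3 -c "
from h import *
px=np.array([(155,66),(483,128),(68,441)])/5+(100,135)
W=plane('top',px,[.102]*3)[:,:2]*1000; B=np.array([(103,86),(103,-85),(-93,86)],float)
M,_=cv2.estimateAffinePartial2D(B,W); print(M.round(3),np.hypot(*M[:,0]),(cv2.transform(B[None],M)[0]-W).round(1))
tip=plane('top',[(237.6,206.5)],[.102])[0,:2]*1000
H=cv2.transform(np.array([[[-80.,-85]]]),M)[0,0]; d=tip-H
print('hinge',H,'tip',tip,'len',np.hypot(*d),'ang',np.degrees(np.arctan2(d[1],d[0])),'bay yaw',np.degrees(np.arctan2(M[1,0],M[0,0])))
print('hinge px top/side',proj('top',[[*H/1000,.102]]),proj('side',[[*H/1000,.102]]),'tip side px',proj('side',[[*tip/1000,.102]]))
rel(.5,-.1,.15,-.124)
"
```

```text
[[ 9.88000e-01  1.61000e-01  6.14169e+02]
 [-1.61000e-01  9.88000e-01  2.01811e+02]] 1.000602685994838 [[-0.2 -0.4]
 [ 0.3  0.1]
 [-0.1  0.3]]
hinge [521.47437787 130.7536432 ] tip [586.07025001  -7.73886056] len 152.81623046543498 ang -64.99464568956829 bay yaw -9.263021513165233
hinge px top/side [[181.44862204 230.71755415]] [[278.81286925 278.77012058]] tip side px [[268.41994634 230.02417617]]
t 13.35 tcp [535.3 -19.8 198.4] psi -0.132 F [ 0.6 -0.6  0.3] gap 9.9 gf 0.0 qd 0.078
rel mm [-24.4  84.2  48.4] turn -0.008
```

Emit:
drive_tool --deltas '[[[0,0,35,0],[0,0,75,0],[0,0,115,0],[0,0,143,0.03],[0,0,143,0.03]]]'

```text
t: 13.77
tcp_pos: [0.5339, -0.014, 0.0503]
tool_rot: [0.997, -0.078, -0.005, -0.001]
force: [-0.9, 0.8, -0.4]
finger_gap: 0.002
gripper_force: 0.0
```

```bash
python3 -c "
from h import *
H=np.array([521.5,130.8])
for g in(-65,-58,-50,-42,-34,-26,-20,-15,-12,-9.3):
    a=np.radians(g); p=H+125*np.array([np.cos(a),np.sin(a)])+18*np.array([np.sin(a),-np.cos(a)])
    print(g,end=' ');rel(*p/1000,.055,-.16)
" | grep -v ^t | sed 's/t 1.*qd/ /'
```

```text
-65   0.091
rel mm [ 20.1 -27.4  -4.7] turn 0.003
-58   0.091
rel mm [ 33.6 -34.9  -4.7] turn 0.003
-50   0.091
rel mm [ 47.7 -45.5  -4.7] turn 0.003
-42   0.091
rel mm [ 60.2 -57.9  -4.7] turn 0.003
-34   0.091
rel mm [ 70.8 -71.9  -4.7] turn 0.003
-26   0.091
rel mm [ 79.4 -87.3  -4.7] turn 0.003
-20   0.091
rel mm [ 84.4 -99.5  -4.7] turn 0.003
-15   0.091
rel mm [  87.6 -110.1   -4.7] turn 0.003
-12   0.091
rel mm [  89.1 -116.5   -4.7] turn 0.003
-9.3   0.091
rel mm [  90.1 -122.4   -4.7] turn 0.003
```

Emit:
drive_tool --deltas '[[[10,-20,-3,0],[20,-27,-4,0],[34,-35,-4,0],[48,-46,-4,0],[48,-46,-4,0]]]'

```text
t: 14.18
tcp_pos: [0.597, 0.024, 0.0619]
tool_rot: [0.997, -0.077, 0.004, -0.0]
force: [0.9, -1.9, 0.5]
finger_gap: 0.002
gripper_force: 0.0
```

```bash
python3 -c "
from h import *
H=np.array([521.5,130.8])
for g in(-50,-42,-34,-26,-20,-15,-12,-9.3):
    a=np.radians(g); p=H+125*np.array([np.cos(a),np.sin(a)])+18*np.array([np.sin(a),-np.cos(a)])
    print(g,end=' ');rel(*p/1000,.055,-.16)
" | grep -v ^t | sed 's/t 1.*qd/ /'
```

```text
-50   0.07
rel mm [-8.8  1.9  6.9] turn 0.006
-42   0.07
rel mm [  3.8 -10.5   6.9] turn 0.006
-34   0.07
rel mm [ 14.5 -24.5   6.9] turn 0.006
-26   0.07
rel mm [ 23.1 -39.8   6.9] turn 0.006
-20   0.07
rel mm [ 28.1 -52.    6.9] turn 0.006
-15   0.07
rel mm [ 31.3 -62.6   6.9] turn 0.006
-12   0.07
rel mm [ 32.8 -69.    6.9] turn 0.006
-9.3   0.07
rel mm [ 33.9 -74.9   6.9] turn 0.006
```

Emit:
drive_tool --deltas '[[[9,-11,2,0],[19,-25,2,0],[28,-40,2,0],[33,-52,2,0],[33,-52,2,0]]]'

```text
t: 14.6
tcp_pos: [0.6344, 0.0709, 0.0588]
tool_rot: [0.997, -0.077, 0.002, -0.0]
force: [0.4, -0.9, 0.1]
finger_gap: -0.0
gripper_force: 0.0
```

```bash
python3 -c "
from h import *
H=np.array([521.5,130.8])
for g in(-20,-15,-12,-9.3):
    a=np.radians(g); p=H+125*np.array([np.cos(a),np.sin(a)])+18*np.array([np.sin(a),-np.cos(a)])
    print(g,end=' ');rel(*p/1000,.055,-.16)
T=vision.snapshot('top')[:,:,::-1]; S=vision.snapshot('side')[:,:,::-1]
f=lambda I,u,v:cv2.resize(I[v-80:v+80,u-80:u+80],(400,400),interpolation=cv2.INTER_CUBIC)
cv2.imwrite('pics/m7.png',np.hstack([f(S,240,280),f(T,180,200)]))
" 
```

```text
-20 t 14.6 tcp [634.4  70.9  58.8] psi -0.154 F [ 0.4 -0.9  0.1] gap -0.0 gf 0.0 qd 0.044
rel mm [-1.6 -0.   3.8] turn 0.006
-15 t 14.6 tcp [634.4  70.9  58.8] psi -0.154 F [ 0.4 -0.9  0.1] gap -0.0 gf 0.0 qd 0.044
rel mm [  1.6 -10.6   3.8] turn 0.006
-12 t 14.6 tcp [634.4  70.9  58.8] psi -0.154 F [ 0.4 -0.9  0.1] gap -0.0 gf 0.0 qd 0.044
rel mm [  3.1 -17.    3.8] turn 0.006
-9.3 t 14.6 tcp [634.4  70.9  58.8] psi -0.154 F [ 0.4 -0.9  0.1] gap -0.0 gf 0.0 qd 0.044
rel mm [  4.1 -22.9   3.8] turn 0.006
```

View pics/m7.png

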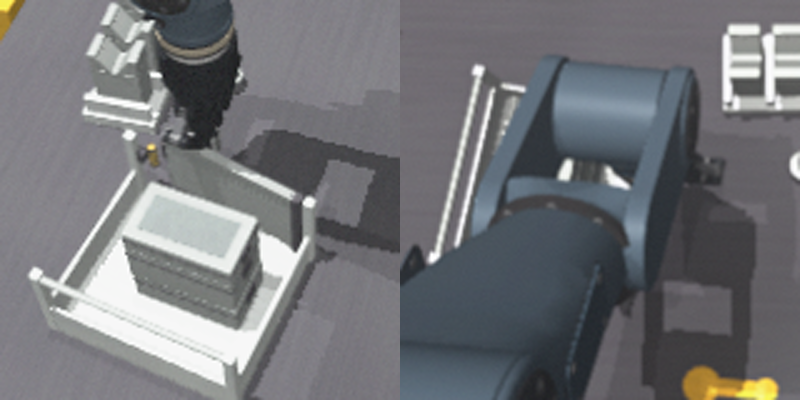

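The side view shows the gate swung nearly shut, with the finger on its outer face near the free edge at (200,150), and the stack intact. I'm pushing on through the catch.

Emit:
drive_tool --deltas '[[[1,-7,2,0],[2,-13,2,0],[3,-18,2,0],[3,-21,2,0],[3,-21,2,0]]]'

```text
t: 15.12
tcp_pos: [0.6373, 0.0849, 0.0563]
tool_rot: [0.997, -0.077, -0.002, 0.003]
force: [-5.5, -12.1, 8.3]
finger_gap: -0.001
gripper_force: 6.7
```

Emit:
drive_tool --deltas '[[[0,-2,0,0],[0,-4,0,0],[0,-5,0,0],[0,-5,0,0]]]'

```text
t: 15.45
tcp_pos: [0.6376, 0.0858, 0.0567]
tool_rot: [0.997, -0.077, -0.002, 0.006]
force: [-7.4, -23.4, 11.4]
finger_gap: 0.001
gripper_force: 10.7
```

Emit:
drive_tool --deltas '[[[0,15,0,0],[0,40,0,0],[0,75,-15,0],[-5,110,-50,0],[-10,150,-85,0]]]'

```text
t: 15.87
tcp_pos: [0.6089, -0.0395, 0.1266]
tool_rot: [0.997, -0.078, -0.002, -0.001]
force: [-0.3, -0.7, 0.1]
finger_gap: 0.003
gripper_force: 0.0
```

Emit:
drive_tool --deltas '[[[-10,35,-30,0],[-20,70,-45,0],[-30,105,-50,0],[-40,140,-50,0],[-50,175,-50,0]]]'

```text
t: 16.28
tcp_pos: [0.5329, -0.2051, 0.178]
tool_rot: [0.997, -0.078, 0.001, 0.0]
force: [0.2, -0.0, -0.8]
finger_gap: -0.002
gripper_force: 0.0
```

```bash
python3 -c "
from h import *
H=np.array([521.5,130.8])
T=vision.snapshot('top')[:,:,::-1]; S=vision.snapshot('side')[:,:,::-1]
cv2.imwrite('pics/eT.png',T);cv2.imwrite('pics/eS.png',S)
a=np.radians(-9.26); e=np.array([np.cos(a),np.sin(a)]); n=np.array([np.sin(a),-np.cos(a)])
offs=np.arange(-16,29,2)
for nm,I in(('top',T),('side',S)):
    g=cv2.GaussianBlur(cv2.cvtColor(I,cv2.COLOR_BGR2GRAY),(0,0),.5)
    print(nm,offs)
    for r in(30,60,90,120,145):
        P=[[*(H+r*e+o*n)/1000,.102] for o in offs]
        uv=proj(nm,P).astype(np.float32); print(r,cv2.remap(g,uv[None,:,0],uv[None,:,1],cv2.INTER_LINEAR)[0])
for nm,I in(('side',S),('top',T)):
    p=proj(nm,[[.6063,.1975,.122]])[0];print(nm,panel(nm,I,p,.122))
s=manip.sense();print(s['t'],s['tcp_pos'],s['force'])
"
```

```text
top [-16 -14 -12 -10  -8  -6  -4  -2   0   2   4   6   8  10  12  14  16  18
  20  22  24  26  28]
30 [171 203 231 242 242 242 241 240 238 218 169 115  84  82  82  82  82  87
 108 118 112  89  77]
60 [176 216 235 241 242 242 240 240 235 218 178 117  90  82  83  82  82  88
 100 113 107  91  79]
90 [194 224 240 243 241 241 241 240 239 221 175 120  87  84  83  83  83  87
 103 111 106  86  77]
120 [242 241 241 242 242 241 242 242 238 223 181 121  91  82  83  83  83  89
 101 112 105  90  79]
145 [242 241 242 241 241 242 241 242 239 224 184 120  94 104 141 183 213 230
 234 211 150 104  77]
side [-16 -14 -12 -10  -8  -6  -4  -2   0   2   4   6   8  10  12  14  16  18
  20  22  24  26  28]
30 [112 108 108 109 115 155 199 221 224 219 197 163 131 124 122 122 122 122
 121 122 122 121 121]
60 [114 112 110 112 124 166 202 224 225 220 208 165 134 123 121 121 121 120
 121 122 121 120 120]
90 [110 108 106 105 116 138 189 218 224 219 203 160 133 123 121 122 122 122
 122 122 122 121 121]
120 [109 106 105 106 121 150 199 220 226 220 201 161 135 122 121 121 121 120
 121 121 121 122 121]
145 [ 96 103 106 110 119 162 207 222 226 223 190 152 131 122 120 121 120 119
 120 120 119 119 119]
side (array([0.6061, 0.1976]), np.float64(3.012), array([0.0392, 0.086 ]), (array([606.7, 197.5]), array([39.2, 86.6])), 560)
top (array([0.6062, 0.1989]), np.float64(3.018), array([0.038 , 0.0856]), (array([606.5, 199. ]), array([37.8, 85.4])), 523)
16.3833 [ 0.53182056 -0.20833934  0.17737633] [ 0.50739705  0.06014351 -0.04376763]
```

The gate's top edge lies on the shut line along its whole length (offset within about 1 mm, both views). The stack hasn't moved and the arm is clear.

Emit:
drive_tool --deltas '[[[0,0,0,0],[0,0,0,0],[0,0,0,0]]]'

```text
t: 16.63
tcp_pos: [0.5341, -0.2022, 0.177]
tool_rot: [0.997, -0.078, -0.0, -0.0]
force: [0.0, 0.1, -0.3]
finger_gap: -0.0
gripper_force: 0.0
```

```bash
python3 -c "
from station import manip
print(manip.sign_off())"
```

```text
the job is handed in; nothing more can be done
None
```

I handed the job in at 16.6 s: the tall and flat cases are stacked on the base within about 2 mm by camera, the gate measures shut, and the arm is clear; sign-off returned no verdict.

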